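Slide the tumblers into the display rack

ROBOT

A 6-joint arm with a two-finger parallel gripper is mounted at the origin on the work surface. World frame = base frame: x ahead of the robot, y to its left, z up, the work surface at z = 0. Lengths are in mm, angles in rad, forces in N, time in s.
With the tool pointing down it reaches from about 350 to 975 mm from the base axis. Payload 4.9 kg.
Tool frame: the origin (TCP) lies on the mounting face of the last link; the fingertips stand 173 mm ahead of it and the grasp point (between the pads) lies 155 mm ahead of it (env.grip_depth is the distance from the TCP to the grasp point, in mm); z points along the fingers, y is the line along which they close (so a half turn about z gives the same grasp; the last joint's range is limited). The gripper opens to 85 mm and grips with 20 to 120 N. Pads are 22 mm wide; open, the fingers measure 114 mm over their backs; the gripper's body (76 mm by 85 mm) begins 54 mm behind the grasp point. The pads swing forward as they close: fully open they stand 13 mm farther back than shut.
Start: joints at [-0.119, 0.053, 1.613, -0, 1.476, -0.119], TCP at [624.982, 0.003, 404.704] pointing down, gripper open.
Joint ranges: [-3.01, 3.01], [-1.01, 2.22], [0.06, 2.58], [-1.02, 4.17], [0.09, 2.62], [-3.14, 3.14]. Speed limits (rad/s): [2.57, 2.57, 3.14, 3.14, 3.14, 3.14].

INTERFACE

Orientations are given as a rotation vector (axis times angle).
In Python, from cell import env gives the robot as it stands.
- The arm moves only by the shell command python3 -m creep 'ROWS' [FORCE]. ROWS is JSON, one flat list of numbers, 7 for each row, row after row: the closure, from 0 (fully open) to 1 (shut), then the shift along the tool's x, y, z in mm, then the turn, a rotation vector about the tool's x, y, z in rad. A call has 1 to 5 rows; each row shifts and turns the commanded pose from where the row before left it, along the tool's axes as they then stand; what a row does not reach is not made up. A row lasts 1/10 s, in which the tool goes at most 50 mm and 8.59 degrees, less where a joint would pass 70% of its speed; a pose out of reach is approached as far as the arm can. A call is refused whole if a number of a shift passes 50 or a number of a turn 0.15, either way. A call with a gripper value outside its range is refused whole. The fingers move at their own pace and stop on an object; FORCE is the grip in N (left out, the last holds). Time passes only in rows, so rows that do not move let the fingers close. It gives the time, the measured TCP pose, the force, the opening and the grip force at its end, in the units of the state.
- env.read_state(): the state, without advancing time (a new reading comes with each control period).
- env.grab_frame(name): name is "scene" or "side" or "wrist"; returns (picture, depth): 400x640x3 uint8, red, green, blue; 400x640 float32, mm along the optical axis (not along the pixel's ray), 0 where there is no reading.
- env.camera_model(name): a dict with "K" (3x3 intrinsics, pixels), "dist_coeffs" ([k1, k2, p1, p2, k3] as OpenCV has them; the pictures are not rectified), "origin" and "attitude" of the camera in the world. Camera axes: x right, y down, z forward; pixel columns grow to the right and rows downward; lengths in mm; the calibration is good to about 2 mm. A picture is of the moment at which its call begins: read the wrist's pose just before it. camera_model takes no time and is no camera call; for the wrist camera it gives the pose at the moment of the call.
- env.job_done(): hands the job in; it is judged then, once.
The state is a dict: "time": time; "joints": joint angles; "joint_vel": joint speeds; "joint_torque": joint torques, N m; "eef_pos": TCP position; "orientation": TCP orientation; "wrist_force": force on the tool from outside, world axes, zero at the start; "torque": the same for the moment, N m; "gripper_width": finger opening in mm; "gripper_force": force on a finger pad.
Only numpy, scipy, OpenCV 4.12 (cv2) and the standard library are available. Lean on these libraries where they do the work, as an engineer would, in place of code of your own. Each camera call takes 0.05 s, during which the arm holds its last target. There are 200 camera calls.

TASK

Two tumblers still stand out on the sideboard in front of the divided display rack. With the glass flap still open, slide each of them over the wood, without gripping or lifting it, through the open front into its own empty bay (marked by a red felt disc), upright and fully inside. Then close the glass flap completely; push the tumblers gently, and leave the two tumblers already in the rack and the other things on the sideboard where they are.

Things in the scene. Friction and masses are not known exactly. Their poses are not given: they have to be found in the camera images.
- rack: Fixed dark-wood rack, four bays in a row along its y, no floor, open above and to the front (-x). Origin: on the sideboard, middle of the bays; z up. Bays 86 mm wide, 90 mm deep (x -45 to 45 mm), centred at y -138, -46, 46, 138 mm; 6 mm walls, 55 mm high, between them and at the ends (x -45 to 51 mm). Back wall x 45 to 51 mm, 78 mm high.
- flap (a joint): Glass flap over the rack, hinged along its upper back edge: 0 rad closed, level over the bays; 1.57 upright. Stiff hinge, stays where left. Panel 5 mm thick, 374 mm wide, reaching 110 mm from the hinge, brass strip on the free edge; closed, its upper face is 5 mm above the hinge line.
- flap_hinge (a point): Middle of the flap's hinge line, which runs along the rack's y axis, 78 mm above the sideboard, at x = +52 mm of the rack.
- flap_edge (a point): Middle of the flap's free (brass) edge, 110 mm from the hinge; moves with the flap.
- tumbler_a: Crystal-look clear plastic tumbler, straight round wall, outside diameter 66 mm, 66 mm high, wall 3 mm, open at the top, about 120 g. Origin: centre of its underside; z is up. One of the two to be put away.
- tumbler_b: Crystal-look clear plastic tumbler, straight round wall, outside diameter 66 mm, 66 mm high, wall 3 mm, open at the top, about 120 g. Origin: centre of its underside; z is up. One of the two to be put away.
- stored_1: Crystal-look clear plastic tumbler, straight round wall, outside diameter 66 mm, 66 mm high, wall 3 mm, open at the top, about 120 g. Origin: centre of its underside; z is up. Already stands in a bay; leave it.
- stored_2: Crystal-look clear plastic tumbler, straight round wall, outside diameter 66 mm, 66 mm high, wall 3 mm, open at the top, about 120 g. Origin: centre of its underside; z is up. Already stands in a bay; leave it.
- pad_1: Thin flat red felt disc, 56 mm across, under 1 mm thick, marking the middle of one of the two empty bays of the rack; does not hinder sliding. Origin at its centre.
- pad_2: Thin flat red felt disc, 56 mm across, under 1 mm thick, marking the middle of one of the two empty bays of the rack; does not hinder sliding. Origin at its centre.
- tray: Empty stainless tray 200 x 260 mm, 22 mm high, bystander on the left. Origin: centre of underside.
- tin: Closed blue tin with lever clasp, 114 x 164 mm, 78 mm high, bystander on the right. Origin: centre of underside.
- mould: Orange silicone mould with six hollows, 120 x 160 mm, 30 mm high, bystander on the left. Origin: centre of underside.
- tongs: Steel tongs lying along their x axis, about 220 mm long, 60 mm wide, 12 mm high, bystander on the right. Origin: centre of underside.
Mind the look-alikes: they are no part of the job. What is shaped like the tumbler_b but orange, purple or turquoise is not meant.

How it is judged:
By the outcome, as a careful person would: the job done as asked, in the order asked, and still so for the second after the job is handed in, with the robot touching nothing.
It also fails if it takes over 72 s, if anything falls off the work surface, if the arm or the gripper's body presses on something with over 40 N, if the wrist force passes 120 N, or if a joint passes its speed limit or range.

## Working session

There is one attempt and no reset: what is moved stays moved. The work goes in short steps, Python scripts to look and compute and a shell command to move; the robot and the scene stay as the last step left them, time stands still between calls to the robot, and variables do not carry over. Pictures are saved under pics/ and viewed, at most 10 in all, crops included, and the job is handed in when it is done.

```bash
mkdir -p pics; ls; cat > h.py <<'E'
import numpy as np, cv2
from cell import env
def ray(c,px):
    K=np.array(c["K"]);d=np.array(c["dist_coeffs"])
    p=cv2.undistortPoints(np.array(px,float).reshape(-1,1,2),K,d).reshape(-1,2)
    R=np.array(c["attitude"],float)
    if R.size==3: R=cv2.Rodrigues(R)[0]
    v=np.c_[p,np.ones(len(p))]@R.reshape(3,3).T
    return np.array(c["origin"],float),v
def plane(c,px,z):
    o,v=ray(c,px); return o+v*((z-o[2])/v[:,2])[:,None]
def grab(n,f):
    c=env.camera_model(n);p,d=env.grab_frame(n)
    cv2.imwrite(f"pics/{f}.png",p[...,::-1]);np.savez(f"pics/{f}.npz",p=p,d=d);return c,p,d
E
python3 - <<'E'
from h import *
for n in("scene","side"):
    c,p,d=grab(n,n+"0");print(n,c)
print(env.read_state())
E
```

```text
pics
scene {'K': array([[376.31271647,   0.        , 317.81341752],
       [  0.        , 376.31271647, 197.18938126],
       [  0.        ,   0.        ,   1.        ]]), 'dist_coeffs': array([0.01599745, 0.        , 0.        , 0.        , 0.        ]), 'origin': array([921.7364606 , 511.64088666, 859.4764434 ]), 'attitude': array([-0.93468846, -2.59313658,  0.94558643])}
side {'K': array([[382.55810597,   0.        , 313.35154075],
       [  0.        , 382.55810597, 197.59675772],
       [  0.        ,   0.        ,   1.        ]]), 'dist_coeffs': array([-0.04505294,  0.        ,  0.        ,  0.        ,  0.        ]), 'origin': array([458.3715917 , 857.30918965, 637.74526415]), 'attitude': array([-0.13065478,  2.73313263, -1.50240745])}
{'time': 0.1, 'joints': array([-1.19033850e-01,  5.32818727e-02,  1.61415012e+00,  6.16281778e-06,
        1.47601213e+00, -1.18996981e-01]), 'joint_vel': array([-0.00099195, -0.00300172, -0.00363962,  0.000886  ,  0.00065301,
       -0.00197071]), 'joint_torque': array([ 6.14647306e-04, -3.94903493e+01, -3.71363103e+01, -4.52310599e-05,
        3.99340541e-03, -4.17574097e-05]), 'eef_pos': array([6.24754976e+02, 9.21972592e-03, 4.03595155e+02]), 'orientation': array([-2.22045091e+00, -2.22036774e+00,  1.78933440e-03]), 'wrist_force': array([ 0.2946015 , -0.62598183,  0.13895417]), 'torque': array([ 0.05416124,  0.00699493, -0.04043101]), 'gripper_force': 0.0, 'gripper_width': 85.66506342929327}
```

View pics/scene0.png

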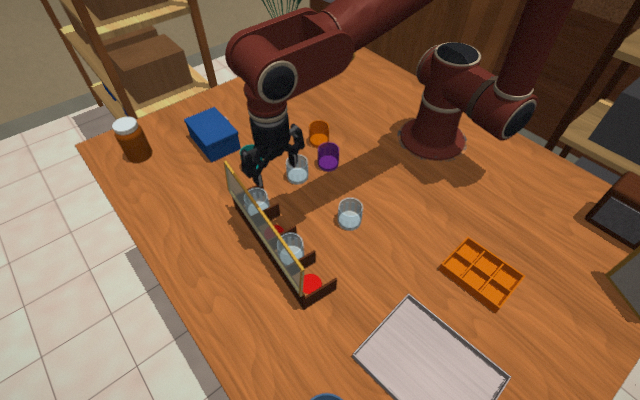

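View pics/side0.png

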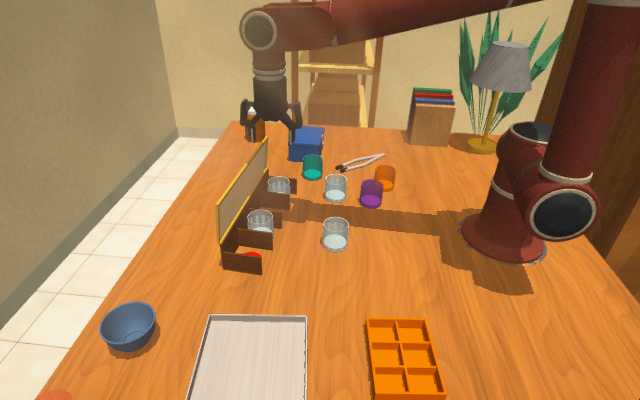

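Scene view: clear tumblers stand at (349,213) and (297,168), stored ones at (290,248) and (257,200), and the red discs are at (312,284) and (277,230). The look-alikes are orange (319,133), purple (328,156) and turquoise (248,158). In the side view the two clear ones outside are at (336,234) and (336,188). Only those two are colourless and outside the rack, so they fit the description. I'll confirm with an enlarged crop.

```bash
python3 - <<'E'
from h import *
c,p,d=grab("wrist","wrist0");print(c)
s=cv2.imread("pics/scene0.png")[110:310,210:375]; s=cv2.resize(s,None,fx=3,fy=3,interpolation=2)
t=cv2.imread("pics/side0.png")[140:290,205:410]; t=cv2.resize(t,None,fx=3,fy=3,interpolation=2)
cv2.imwrite("pics/c1.png",cv2.resize(s,None,fx=.99,fy=.99));cv2.imwrite("pics/c2.png",t)
for n in("scene","side"):
    c=env.camera_model(n);q=np.load(f"pics/{n}0.npz")['p'].astype(int)
    m=((q[...,0]>150)&(q[...,1]<50)&(q[...,2]<50)).astype(np.uint8)
    k,l,st,ce=cv2.connectedComponentsWithStats(m)
    for i in range(1,k):
        if st[i,4]>15: print(n,st[i],ce[i],plane(c,[ce[i]],0.5))
E
```

```text
{'K': array([[305.17479443,   0.        , 323.93106253],
       [  0.        , 305.17479443, 197.88648399],
       [  0.        ,   0.        ,   1.        ]]), 'dist_coeffs': array([0.00612093, 0.        , 0.        , 0.        , 0.        ]), 'origin': array([625.08070405,  69.74401077, 373.97427485]), 'attitude': array([ 2.86056639e+00,  4.37788082e-04, -3.50373073e-03])}
scene [303 274  19  20 277] [311.10469314 283.0866426 ] [[6.57697195e+02 1.59018095e+02 5.00000000e-01]]
side [415  93  38   4  53] [432.32075472  94.33962264] [[-4.54292384e+01 -1.29465353e+03  5.00000000e-01]]
side [245 252  16   5  42] [252.54761905 253.61904762] [[6.57176955e+02 1.37097161e+02 5.00000000e-01]]
```

View pics/wrist0.png

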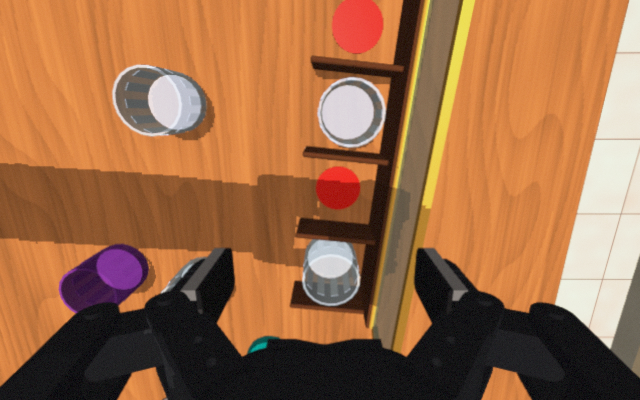

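View pics/c1.png

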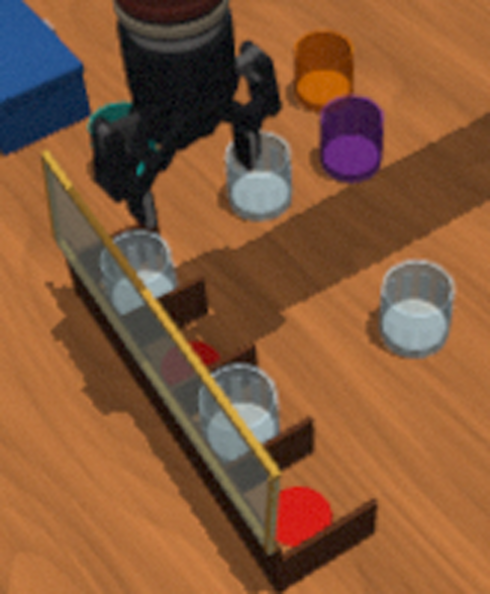

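View pics/c2.png

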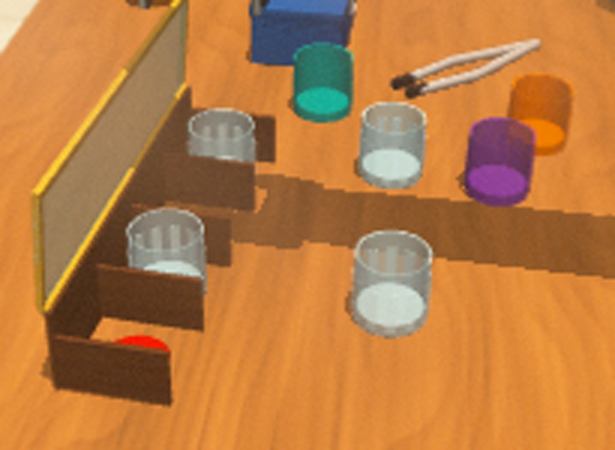

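The crops confirm the two colourless tumblers outside the rack: wrist view (175,102), and the other behind the left finger at about (190,285). In the wrist view the discs are at (358,25) and (338,188). Now I'll measure.

```bash
python3 - <<'E'
from h import *
for n in("wrist","scene","side"):
    c=env.camera_model(n);q=np.load(f"pics/{n}0.npz");p=q['p'];d=q['d']
    hsv=cv2.cvtColor(p,cv2.COLOR_RGB2HSV).astype(int);H,S,V=hsv[...,0],hsv[...,1],hsv[...,2]
    ms={'red':((H<4)|(H>176))&(S>190)&(V>110),'pale':(S<70)&(V>130),'purple':(H>130)&(H<160)&(S>90),'turq':(H>80)&(H<95)&(S>150),'orange':(H>8)&(H<16)&(S>225)&(V>100)}
    for k,m in ms.items():
        N,l,st,ce=cv2.connectedComponentsWithStats(cv2.morphologyEx(m.astype(np.uint8),cv2.MORPH_OPEN,np.ones((2,2))))
        for i in range(1,N):
            if 25<st[i,4]<6000:
                w=plane(c,[ce[i]],0.5 if k=='red' else 3)[0]
                if 250<w[0]<900 and abs(w[1])<350:
                    x,y=ce[i].astype(int)
                    print(n,k,st[i],ce[i].round(1),w[:2].round(1),'depth',d[y,x].round())
# depth-point check of wrist
E
```

```text
wrist red [354   0  30  48 711] [371.7  20.3] [676.3 163.1] depth 332.0
wrist red [ 317  168   44   42 1426] [338.6 188.6] [642.8 -25.8] depth 383.0
wrist pale [ 113   66   89   71 2872] [167.7 102.7] [443.1  77.4] depth 347.0
wrist pale [ 318   78   69   71 3100] [349.6 113. ] [654.4  66.1] depth 350.0
wrist pale [ 303  241   58   66 1815] [331.2 264.8] [ 634.1 -131.5] depth 402.0
wrist pale [182 265  11  13  46] [186.7 270.5] [ 437.8 -140.2] depth 378.0
wrist pale [162 282  10  12  39] [167.2 288.3] [ 407.6 -167.6] depth 349.0
wrist pale [186 292  11   9  67] [191.7 295.4] [ 440.1 -178.9] depth 106.0
wrist pale [454 292  10   9  64] [457.9 295.5] [ 810.6 -178.6] depth 104.0
wrist purple [  60  246   89   68 3933] [104.6 278.9] [ 324.3 -153. ] depth 346.0
wrist turq [250 338  23  16 189] [260.4 345.4] [ 530.9 -263. ] depth 429.0
scene red [276 226   9   7  37] [280.  229.2] [621.3 -23.9] depth 1046.0
scene red [304 275  19  20 276] [312.1 284.1] [657.6 162.7] depth 939.0
scene pale [289 168  19  15 224] [298.1 175. ] [ 457.7 -153.6] depth 1123.0
scene pale [257 202  12   9  70] [262
[... 389 characters left out ...]
 -149.7] depth 1141.0
scene orange [311 122  19  26 368] [319.2 133.5] [ 281.2 -263.3] depth 1210.0
side pale [326 175  22  29 524] [336.2 189. ] [ 458.  -198.6] depth 1133.0
side pale [269 178  22  17 274] [279.2 186.2] [ 642.3 -194. ] depth 1178.0
side pale [249 211  25  22 439] [262.  221.5] [659.5   3.1] depth 1028.0
side pale [324 218  26  35 777] [336.  234.9] [450.8  40.6] depth 939.0
side purple [361 185  21  24 346] [370.3 198.4] [ 350.8 -154.9] depth 1120.0
side turq [305 155  17  26 279] [312.6 168.9] [ 544.9 -325. ] depth 1249.0
side orange [377 167  12  14  84] [382.3 175.6] [ 303.  -307.1] depth 1196.0
side orange [385 189   8   4  27] [388.  190.3] [ 291.4 -210.8] depth 1229.0
```

```bash
python3 -m creep '[0.58,6,-45,0,0,0,0, 0.58,6,-45,0,0,0,0, 0.58,6,-45,0,0,0,0, 0.58,6,-45,0,0,0,0, 0.58,6,-45,0,0,0,0]'
python3 -m creep '[0.58,0,0,0,0,0,-0.149, 0.58,0,0,0,0,0,-0.149, 0.58,0,0,0,0,0,-0.149, 0.58,0,0,0,0,0,-0.149, 0.58,0,0,0,0,0,-0.149]'
python3 -m creep '[0.58,0,0,0,0,0,-0.149, 0.58,0,0,0,0,0,-0.149, 0.58,0,0,0,0,0,-0.149, 0.58,0,0,0,0,0,-0.149, 0.58,0,0,0,0,0,-0.149]'
python3 -m creep '[0.58,0,0,0,0,0,-0.149, 0.58,0,0,0,0,0,-0.149, 0.58,0,0,0,0,0,-0.149, 0.58,0,0,0,0,0,-0.149, 0.58,0,0,0,0,0,-0.149]'
cat >> h.py <<'E'
def tool():
    s=env.read_state();R=cv2.Rodrigues(np.array(s["orientation"]))[0]
    h=-R[:,0];return s,np.array(s["eef_pos"]),np.degrees(np.arctan2(h[1],h[0])),R
def show():
    s,p,h,R=tool();print("t%.2f"%s["time"],p.round(1),"heading",h.round(2),"tilt",R[:,2].round(3),"F",s["wrist_force"].round(1),"w",round(s["gripper_width"],1))
E
python3 - <<'E'
from h import *
show();grab("wrist","wrist1");grab("scene","scene1");grab("side","side1");print(env.camera_model("wrist"))
E
```

```text
time: 0.65
eef_pos: [398.3, 30.2, 404.0]
orientation: [-2.221, -2.221, 0.001]
wrist_force: [-0.2, 0.2, 1.7]
gripper_width: 35.8
gripper_force: 0.0
time: 1.15
eef_pos: [399.7, 30.0, 404.4]
orientation: [-1.252, -2.881, 0.0]
wrist_force: [0.6, -0.6, -0.6]
gripper_width: 35.7
gripper_force: 0.0
time: 1.65
eef_pos: [399.8, 30.0, 404.3]
orientation: [-0.117, -3.139, -0.0]
wrist_force: [0.6, 0.0, 0.1]
gripper_width: 35.7
gripper_force: 0.0
time: 2.15
eef_pos: [399.8, 30.0, 404.3]
orientation: [1.033, -2.966, -0.0]
wrist_force: [-0.3, 0.7, 0.1]
gripper_width: 35.9
gripper_force: 0.0
t2.15 [399.8  30.  404.3] heading 38.4 tilt [-0.001  0.    -1.   ] F [-0.3  0.7  0.1] w 35.9
{'K': array([[305.17479443,   0.        , 323.93106253],
       [  0.        , 305.17479443, 197.88648399],
       [  0.        ,   0.        ,   1.        ]]), 'dist_coeffs': array([0.00612093, 0.        , 0.        , 0.        , 0.        ]), 'origin': array([344.70522924, -13.85260325, 374.8438794 ]), 'attitude': array([1.31586915, 2.69085067, 0.37928582])}
```

View pics/wrist1.png

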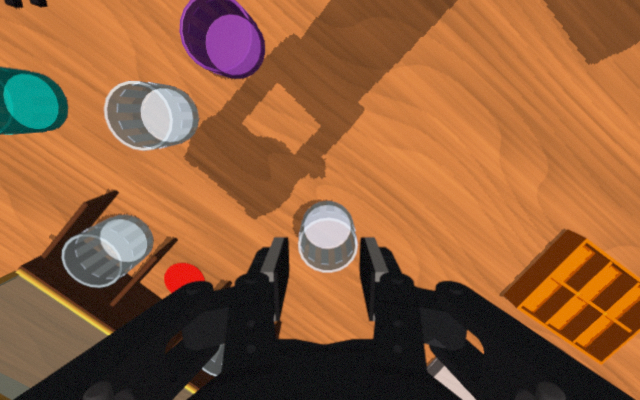

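Wrist view 2: A's floor is at about (326,227), B's at (167,115), purple at (232,44) and pad_2 at (185,277). The next step is to triangulate across views.

```bash
cat >> h.py <<'E'
W0=dict(K=[[305.17479443,0,323.93106253],[0,305.17479443,197.88648399],[0,0,1]],dist_coeffs=[0.00612093,0,0,0,0],origin=[625.0807,69.744,373.974],attitude=[2.86056639,4.3779e-4,-3.50373e-3])
W1=dict(W0,origin=[344.7052,-13.8526,374.8439],attitude=[1.31586915,2.69085067,0.37928582])
def cams(n): return {"wrist0":W0,"wrist1":W1}.get(n) or env.camera_model(n[:-1])
def tri(obs):
    A=np.zeros((3,3));b=np.zeros(3);rs=[]
    for n,px in obs:
        o,v=ray(cams(n),[px]);v=v[0]/np.linalg.norm(v);P=np.eye(3)-np.outer(v,v);A+=P;b+=P@o;rs.append((o,P))
    X=np.linalg.solve(A,b);return X,[np.linalg.norm(P@(X-o)).round(1) for o,P in rs]
E
python3 - <<'E'
from h import *
for n in("wrist0","wrist1","scene1","side1"):
    p=np.load(f"pics/{n}.npz")['p'];hsv=cv2.cvtColor(p,cv2.COLOR_RGB2HSV).astype(int);H,S,V=hsv[...,0],hsv[...,1],hsv[...,2]
    r=p.astype(int)
    for k,m in {'red':(r[...,0]>110)&(r[...,0]>3.2*r[...,1])&(r[...,0]>3.2*r[...,2]),'floor':(S<45)&(V>165)}.items():
        m=cv2.morphologyEx(m.astype(np.uint8),cv2.MORPH_OPEN,np.ones((5,5) if n[0]=='w' else (2,2)))
        for ct in cv2.findContours(m,cv2.RETR_EXTERNAL,cv2.CHAIN_APPROX_NONE)[0]:
            a=cv2.contourArea(ct)
            if 40<a<5000 and len(ct)>12:
                e=cv2.fitEllipse(cv2.convexHull(ct)) if len(cv2.convexHull(ct))>5 else None
                if e is None: continue
                w=plane(cams(n),[e[0]],0.5 if k=='red' else 4)[0]
                if 250<w[0]<900 and abs(w[1])<350: print(n,k,a,np.round(e[0],1),np.round(e[1],1),w[:2].round(1))
E
```

```text
wrist0 red 1395.0 [337.6 187.6] [42.  43.6] [641.4 -24.6]
wrist0 red 1075.5 [362.3  22.2] [38.4 52.3] [666.  161.3]
wrist0 floor 1310.5 [329.7 257.9] [38.9 45.6] [ 631.9 -120.6]
wrist0 floor 2159.5 [346.4 111.7] [53.2 54.6] [650.4  67.5]
wrist0 floor 2163.5 [173.7 101.8] [49.6 57.5] [450.6  78.4]
wrist1 red 713.5 [183.3 278.6] [32.  39.5] [640.  -29.6]
wrist1 floor 1431.5 [123.1 240.3] [39.3 48.1] [ 636.3 -120.8]
wrist1 floor 1513.0 [326.9 226.8] [42.9 46.4] [457.2  78.8]
wrist1 floor 2063.0 [166.1 114.6] [48.5 56. ] [ 462.1 -156.3]
scene1 red 261.0 [311.7 284.3] [19.3 20.8] [658.7 162.5]
scene1 floor 72.0 [296.7 252.1] [ 8.  14.3] [632.   66.4]
scene1 floor 152.0 [350.6 219.3] [15.3 17.7] [449.2  78.3]
scene1 floor 87.0 [298.6 174.6] [12.  15.7] [ 455.9 -153.3]
side1 floor 253.0 [335.9 242.7] [16.4 22.4] [449.9  74.7]
side1 floor 41.0 [263.5 229.9] [ 4.3 17.2] [647.5  41.7]
side1 floor 146.5 [336.1 195.5] [11.4 18.6] [ 457.  -157.4]
```

```bash
python3 - <<'E'
from h import *
p=np.load("pics/wrist0.npz")['p'];g=p.astype(int)
print('pad1',plane(W0,[[357.5,25]],0.5).round(1))
print("A",tri([("wrist0",(173.7,101.8)),("scene1",(350.6,219.3)),("side1",(335.9,242.7)),("wrist1",(326.9,226.8))]))
print("B",tri([("wrist1",(166.1,114.6)),("scene1",(298.6,174.6)),("side1",(336.1,195.5))]))
# dark-wood mask: wall tops
m=((p.max(2)<75)).astype(np.uint8);m[320:]=0
m=cv2.morphologyEx(m,cv2.MORPH_OPEN,np.ones((3,3)))
cv2.imwrite("pics/m.png",m*255)
# leftmost dark px per wall band
for y0,y1 in((50,85),(140,170),(215,250),(280,315)):
    ys,xs=np.nonzero(m[y0:y1,270:380]);xs+=270;ys+=y0
    i=xs<xs.min()+6;a=(xs.min(),ys[i].mean())
    l=(xs>xs.min()+8)&(xs<xs.min()+60);f=np.polyfit(xs[l],ys[l],1)
    q=plane(W0,[a,(a[0]+50,a[1]+50*f[0])],55)
    print(a,f[0].round(3),q[0].round(1),'yaw',np.degrees(np.arctan2(*(q[1]-q[0])[[1,0]])).round(2))
E
```

```text
pad1 [[6.608e+02 1.586e+02 5.000e-01]]
A (array([452.38481819,  78.84647934,   8.21991003]), [np.float64(0.5), np.float64(1.8), np.float64(2.5), np.float64(3.7)])
B (array([ 458.37195124, -152.33522449,    8.0897979 ]), [np.float64(3.1), np.float64(1.9), np.float64(1.5)])
(np.int64(313), np.float64(65.02380952380952)) 0.111 [613.7 111.2  55. ] yaw -5.89
(np.int64(306), np.float64(149.06896551724137)) 0.105 [605.7  30.5  55. ] yaw -5.97
(np.int64(298), np.float64(225.96052631578948)) 0.131 [595.3 -55.   55. ] yaw -7.97
(np.int64(292), np.float64(293.91346153846155)) 0.178 [ 586.1 -141.9   55. ] yaw -11.5
```

```bash
python3 - <<'E'
import cv2
a=cv2.imread("pics/wrist0.png")[0:330,280:480]
cv2.imwrite("pics/c3.png",cv2.resize(a,(363,598),interpolation=2))
E
```

```text
(no output)
```

View pics/c3.png

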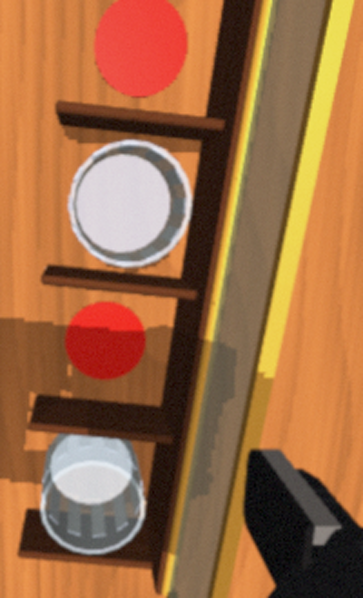

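```bash
python3 - <<'E'
from h import *
q=plane(W0,[(312,59),(303.7,150),(295.4,235.8),(291,304.7)],55)
print(q.round(1),np.linalg.norm(np.diff(q,axis=0),axis=1))
t=np.radians(-5.85);x=np.array([np.cos(t),np.sin(t)]);y=np.array([-x[1],x[0]])
for k,l in enumerate((92,0,-92,-187)): print('origin from wall',(q[k,:2]+45*x-l*y).round(1))
for P,l in(((641.4,-24.6),-46),((660.8,158.6),138)): print('from pad',(np.array(P)-l*y).round(1))
# brass strip in scene/side
for n in("wrist0","scene1","side1"):
    p=np.load(f"pics/{n}.npz")['p'];h=cv2.cvtColor(p,cv2.COLOR_RGB2HSV).astype(int)
    m=((h[...,0]>21)&(h[...,0]<32)&(h[...,1]>150)&(h[...,2]>110)).astype(np.uint8)
    N,L,st,ce=cv2.connectedComponentsWithStats(m)
    for i in range(1,N):
        if st[i,4]>100:
            ys,xs=np.nonzero(L==i);s=cv2.minAreaRect(np.c_[xs,ys].astype(np.float32));print(n,st[i],cv2.boxPoints(s).round(1).tolist())
E
```

```text
[[ 612.8  116.5   55. ]
 [ 603.2   29.5   55. ]
 [ 592.1  -66.9   55. ]
 [ 584.5 -156.8   55. ]] [87.51987158 97.05301433 90.25573922]
origin from wall [648.2  20.4]
origin from wall [648.   24.9]
origin from wall [646.2  20. ]
origin from wall [648.3  24.6]
from pad [646.1  21.2]
from pad [646.7  21.3]
wrist0 [395   0  34 188 370] [[394.3999938964844, 186.6999969482422], [426.6000061035156, -0.20000000298023224], [428.70001220703125, 0.10000000149011612], [396.5, 187.10000610351562]]
wrist0 [ 422    0   53  208 2294] [[419.20001220703125, 205.60000610351562], [462.5, -2.4000000953674316], [474.3999938964844, 0.10000000149011612], [431.1000061035156, 208.10000610351562]]
```

```bash
python3 -m creep '[0.58,-5,3,45,0,0,0, 0.58,-5,3,45,0,0,0, 0.58,0,0,45,0,0,0, 0.58,0,0,45,0,0,0, 0.58,0,0,41,0,0,0]' | head -3
python3 -m creep '[0.58,-6,0,0,0,0,0, 0.58,-7,0,0,0,0,0, 0.58,-7,0,0,0,0,0, 0.58,-7,0,0,0,0,0, 0.58,-7,0,0,0,0,0]'|head -3
python3 - <<'E'
from h import *
show();c,p,d=grab("wrist","wrist2")
E
```

```text
time: 2.8
eef_pos: [403.5, 41.0, 181.8]
orientation: [1.019, -2.971, -0.0]
time: 3.3
eef_pos: [432.5, 62.3, 185.8]
orientation: [-1.023, 2.967, -0.002]
t3.30 [432.5  62.3 185.8] heading 38.05 tilt [ 0.004 -0.    -1.   ] F [-0.5 -0.7  0.8] w 36.1
```

View pics/wrist2.png

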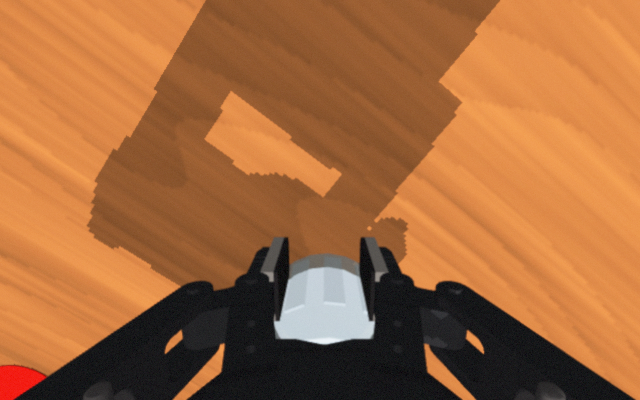

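```bash
python3 -m creep '[0.58,-8,0,0,0,0,0, 0.58,-8,0,0,0,0,0, 0.58,-8,0,0,0,0,0, 0.58,-8,0,0,0,0,0, 0.58,-8,0,0,0,0,0]'|sed -n 2p
python3 -m creep '[0.58,-8,0,0,0,0,0, 0.58,-8,0,0,0,0,0, 0.58,-8,0,0,0,0,0, 0.58,-8,0,0,0,0,0, 0.58,-8,0,0,0,0,0]'|sed -n 2p
python3 -m creep '[0.58,-8,0,0,0,0,0, 0.58,-8,0,0,0,0,0, 0.58,-8,0,0,0,0,0, 0.58,-8,0,0,0,0,0, 0.58,-8,0,0,0,0,0]'|sed -n 2p
python3 -m creep '[0.58,-7,0,0,0,0,0, 0.58,-5,0,0,0,0,0, 0.58,0,0,0,0,0,0]'|sed -n 2,4p
python3 - <<'E'
from h import *
show();c,p,d=grab("scene","scene2");c2,p2,d2=grab("side","side2")
s,P,h,R=tool();print("tumbler est",P[:2]+38.7*np.array([np.cos(np.radians(h)),np.sin(np.radians(h))]))
for n,p in(("scene2",p),("side2",p2)):
    hsv=cv2.cvtColor(p,cv2.COLOR_RGB2HSV).astype(int);m=((hsv[...,1]<45)&(hsv[...,2]>165)).astype(np.uint8)
    N,L,st,ce=cv2.connectedComponentsWithStats(m)
    for i in range(1,N):
        if st[i,4]>40:
            w=plane(cams(n),[ce[i]],4)[0]
            if 400<w[0]<700 and abs(w[1])<250: print(n,st[i],w[:2].round(1))
E
```

```text
eef_pos: [463.0, 87.0, 183.6]
eef_pos: [494.4, 111.6, 183.6]
eef_pos: [525.9, 136.2, 183.7]
eef_pos: [535.4, 143.6, 183.9]
orientation: [-1.024, 2.969, -0.0]
wrist_force: [-0.7, -0.9, 0.2]
t5.15 [535.4 143.6 183.9] heading 38.07 tilt [ 0.001  0.    -1.   ] F [-0.7 -0.9  0.2] w 35.7
tumbler est [565.38952021 167.14733177]
scene2 [289 168  17  13 159] [ 456.1 -158.7]
scene2 [257 202  11   7  47] [ 612.1 -126.3]
scene2 [289 246  13  12  92] [631.6  62.4]
scene2 [331 254  21  19 307] [562.  164.7]
side2 [326 189  19  12 169] [ 460.7 -164.1]
side2 [253 227  19   5  62] [651.   37.4]
side2 [275 248  25  24 359] [567.4 158. ]
```

```bash
python3 -m creep '[0.58,-0.3,4.2,0,0,0,0.11, 0.58,-0.3,4.2,0,0,0,0.11, 0.58,-0.3,4.2,0,0,0,0.11, 0.58,-0.3,4.2,0,0,0,0.11, 0.58,-0.3,4.2,0,0,0,0.11]'|sed -n 2p
python3 -m creep '[0.58,-0.3,4.2,0,0,0,0.11, 0.58,-0.3,4.2,0,0,0,0.106, 0.58,-4,0,0,0,0,0, 0.58,-4,0,0,0,0,0, 0.58,0,0,0,0,0,0]'|sed -n 2p
cat >> h.py <<'E'
t=np.radians(-5.85);XH=np.array([np.cos(t),np.sin(t)]);YH=np.array([-XH[1],XH[0]]);O=np.array([646.5,21.5])
def rk(w): w=np.asarray(w)[:2]-O;return np.round([w@XH,w@YH],1)
def look(k):
    show();s,P,h,R=tool();hh=np.radians(h);print("tcp rack",rk(P),"tumbler est rack",rk(P[:2]+38.7*np.array([np.cos(hh),np.sin(hh)])))
    for n in("scene","side"):
        c,p,d=grab(n,n+k);hsv=cv2.cvtColor(p,cv2.COLOR_RGB2HSV).astype(int);m=((hsv[...,1]<45)&(hsv[...,2]>165)).astype(np.uint8)
        N,L,st,ce=cv2.connectedComponentsWithStats(m)
        for i in range(1,N):
            if st[i,4]>40:
                w=plane(c,[ce[i]],4)[0]
                if 400<w[0]<720 and abs(w[1])<250: print(n,st[i],"rack",rk(w))
E
python3 -c "
from h import *
look('3')"
```

```text
eef_pos: [526.8, 162.5, 183.5]
eef_pos: [535.9, 169.9, 183.9]
t6.25 [535.9 169.9 183.9] heading -5.77 tilt [ 0.001 -0.    -1.   ] F [ 0.1  0.5 -0.5] w 35.8
tcp rack [-125.1  136.4] tumbler est rack [-86.4 136.4]
scene [289 168  17  13 151] rack [-171.9 -198.9]
scene [257 202  11   7  48] rack [ -19.  -150.6]
scene [289 246  13  12  93] rack [-18.9  39. ]
scene [328 258  22  19 314] rack [-85.2 139.5]
side [326 187  19  14 169] rack [-165.7 -204.4]
side [253 227  19   5  62] rack [ 2.8 16.3]
side [269 242  24  31 367] rack [-77.1 131.7]
```

```bash
python3 -m creep '[0.58,-7,0.5,0,0,0,0, 0.58,-7,0.5,0,0,0,0, 0.58,-7,0.5,0,0,0,0, 0.58,-7,0,0,0,0,0, 0.58,-7,0,0,0,0,0]'|sed -n '2p;4p'
python3 -m creep '[0.58,-7,0,0,0,0,0, 0.58,-7,0,0,0,0,0, 0.58,-7,0,0,0,0,0, 0.58,-7,0,0,0,0,0, 0.58,-7,0,0,0,0,0]'|sed -n '2p;4p'
python3 -m creep '[0.58,-7,0,0,0,0,0, 0.58,-5,0,0,0,0,0, 0.58,-3,0,0,0,0,0, 0.58,0,0,0,0,0,0]'|sed -n '2p;4p'
python3 -c "
from h import *
look('4')"
```

```text
eef_pos: [571.1, 168.1, 183.7]
wrist_force: [-0.3, -0.4, 0.3]
eef_pos: [605.7, 164.5, 183.7]
wrist_force: [-0.7, -0.2, 0.1]
eef_pos: [620.5, 163.0, 183.8]
wrist_force: [-0.0, 0.7, 0.5]
t7.75 [620.5 163.  183.8] heading -5.84 tilt [ 0.  0. -1.] F [-0.   0.7  0.5] w 36.0
tcp rack [-40.3 138.1] tumbler est rack [ -1.6 138.1]
scene [289 168  15  13 124] rack [-167.9 -204.2]
scene [257 202  11   7  48] rack [ -19.  -150.6]
scene [289 246  13  12  92] rack [-19.   39.1]
scene [304 272  18  20 288] rack [ -5.7 135.6]
side [326 187  19  14 172] rack [-165.8 -204.3]
side [240 237  13  18  92] rack [ 19.  102.9]
```

```bash
python3 -m creep '[0.58,-3,0,0,0,0,0, 0.58,0,0,0,0,0,0, 0.58,10,0,0,0,0,0, 0.58,30,0,0,0,0,0, 0.58,30,0,0,0,0,0]'|sed -n '2p;4p'
python3 -m creep '[0.58,30,0,-30,0,0,0, 0.58,30,0,-45,0,0,0, 0.58,10,0,-45,0,0,-0.138, 0.58,0,0,0,0,0,-0.138, 0.58,0,0,0,0,0,-0.138]'|sed -n '2p;4p'
python3 -m creep '[0.58,0,0,0,0,0,-0.138, 0.58,0,0,0,0,0,-0.138, 0.58,0,0,0,0,0,-0.138, 0.58,0,0,0,0,0,-0.138, 0.58,0,0,0,0,0,-0.138]'|sed -n '2p;4p'
python3 - <<'E'
from h import *
look('5')
s,P,h,R=tool();print("shift tool to start:",R.T@(np.array([423.9,-206.1,P[2]])-P))
p=np.load("pics/scene5.npz")['p'];print("tongs tip",plane(cams("side1"),[(338,168),(384,155)],6))
E
```

```text
eef_pos: [552.4, 169.8, 183.7]
wrist_force: [0.3, -0.1, -0.2]
eef_pos: [485.6, 177.0, 302.8]
wrist_force: [0.2, 0.2, -0.6]
eef_pos: [485.3, 176.7, 300.0]
wrist_force: [0.0, -0.5, 0.2]
t9.35 [485.3 176.7 300. ] heading 57.76 tilt [-0. -0. -1.] F [ 0.  -0.5  0.2] w 35.7
tcp rack [-176.2  138. ] tumbler est rack [-159.   172.6]
scene [289 168  17  13 142] rack [-172.7 -199.1]
scene [257 202  11   7  47] rack [ -19.1 -150.6]
scene [289 246  13  12  91] rack [-19.1  39. ]
scene [304 272  17  21 267] rack [ -4.3 136.1]
side [253 226  19   6  63] rack [ 3.1 16.2]
side [238 236  23  21 167] rack [ 11.3 106.4]
shift tool to start: [ 3.55678542e+02 -1.54365130e+02  5.14754114e-02]
tongs tip [[ 456.36154709 -337.48259019    6.        ]
 [ 286.13205071 -464.27832232    6.        ]]
```

```bash
python3 -m creep '[0.58,44,-19,0,0,0,0, 0.58,44,-19,0,0,0,0, 0.58,44,-19,0,0,0,0, 0.58,44,-19,0,0,0,0, 0.58,44,-19,0,0,0,0]'|sed -n '2p;4p'
python3 -m creep '[0.58,44,-19,0,0,0,0, 0.58,44,-19,0,0,0,0, 0.58,44,-19,0,0,0,0, 0.58,4,-2,0,0,0,0, 0.58,0,0,0,0,0,0]'|sed -n '2p;4p'
python3 - <<'E'
from h import *
show();s,P,h,R=tool();c,p,d=grab("wrist","wrist6")
hsv=cv2.cvtColor(p,cv2.COLOR_RGB2HSV).astype(int);m=((hsv[...,1]<45)&(hsv[...,2]>165)).astype(np.uint8)
m=cv2.morphologyEx(m,cv2.MORPH_OPEN,np.ones((5,5)))
for ct in cv2.findContours(m,0,cv2.CHAIN_APPROX_NONE)[0]:
    if cv2.contourArea(ct)>200:
        e=cv2.fitEllipse(cv2.convexHull(ct));w=plane(c,[e[0]],4)[0];print(np.round(e[0],1),np.round(e[1],1),w.round(1),"tool",(R.T@(w-P)).round(1))
E
```

```text
eef_pos: [446.6, -61.2, 300.3]
wrist_force: [0.1, -0.4, -1.3]
eef_pos: [430.9, -195.6, 300.1]
wrist_force: [0.2, 0.5, 1.1]
t10.45 [ 430.9 -195.6  300.1] heading 56.36 tilt [-0.007 -0.01  -1.   ] F [0.2 0.5 1.1] w 36.0
[209.2 368.1] [18.8 42.8] [ 639.5 -104.6    4. ] tool [-194.7 -123.3  293.8]
[322.7 252.2] [59.  64.5] [ 463.6 -149.7    4. ] tool [-59.7  -1.8 295.4]
[242.9  24.9] [16.  81.5] [ 407.7 -346.2    4. ] tool [134.8 -64.2 297.6]
[197.9  19.8] [13.8 83.8] [ 434.7 -368.3    4. ] tool [138.3 -98.9 297.7]
```

View pics/wrist6.png

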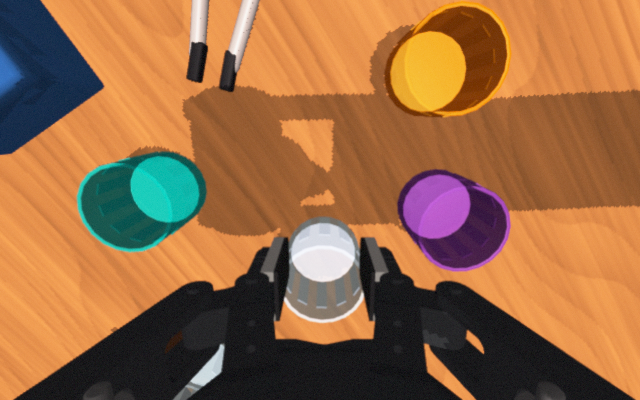

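B stands centred between the fingers at (322,252). Purple (440,205), turquoise (165,190) and orange (430,70) are clear of the descent.

```bash
python3 -m creep '[0.58,12,-1,0,0,0,0, 0.58,0,0,0,0,0,0]'|sed -n '2p;4p'
python3 -m creep '[0.58,0,0,35,0,0,0, 0.58,0,0,35,0,0,0, 0.58,0,0,30,0,0,0, 0.58,0,0,16,0,0,0, 0.58,0,0,0,0,0,0]'|sed -n '2p;4p'
python3 - <<'E'
from h import *
show();s,P,h,R=tool();print("B tool est",R.T@(np.array([457.5,-154,P[2]])-P), s["joints"].round(2))
E
```

```text
eef_pos: [429.4, -199.1, 300.1]
wrist_force: [0.5, -0.5, 0.4]
eef_pos: [427.0, -200.1, 181.4]
wrist_force: [-0.7, 0.4, 0.2]
t11.20 [ 427.  -200.1  181.4] heading 56.2 tilt [-0.015 -0.012 -1.   ] F [-0.7  0.4  0.2] w 36.0
B tool est [-55.2378125    0.28345725  -1.00811155] [-0.59 -0.05  2.12 -0.02  1.08 -3.13]
```

```bash
python3 -m creep '[0.58,0,5.5,0,0.006,-0.018,0.1, 0.58,-8,0,0,0,0,0, 0.58,-8,0,0,0,0,0, 0.58,-7,0.5,0,0,0,0, 0.58,-8,1,0,0,0,0]'|sed -n '2p;4p'
python3 -m creep '[0.58,-8,1,0,0,0,0, 0.58,-8,1,0,0,0,0, 0.58,-8,1,0,0,0,0, 0.58,-8,1,0,0,0,0, 0.58,-8,1,0,0,0,0]'|sed -n '2p;4p'
python3 - <<'E'
from h import *
look('7');s,P,h,R=tool();print(s["joints"].round(2))
E
```

```text
eef_pos: [443.0, -173.3, 184.9]
wrist_force: [0.2, 0.3, 0.0]
eef_pos: [464.2, -139.2, 184.2]
wrist_force: [-0.4, -0.0, 0.0]
t12.20 [ 464.2 -139.2  184.2] heading 50.41 tilt [ 0.005 -0.005 -1.   ] F [-0.4 -0.   0. ] w 35.9
tcp rack [-165.  -178.5] tumbler est rack [-143.5 -146.3]
scene [290 180  18  13 166] rack [-147.6 -153.7]
scene [257 202  11   7  47] rack [ -19.1 -150.6]
scene [289 246  13  12  91] rack [-19.1  39. ]
scene [304 272  17  21 269] rack [ -4.3 136.1]
side [315 195  20  13 181] rack [-140.7 -157.4]
side [253 227  20   6  63] rack [ 2.4 16.4]
side [238 236  23  21 169] rack [ 11.4 106.3]
[-0.44 -0.03  2.1  -0.    1.07 -2.9 ]
```

```bash
python3 -m creep '[0.58,-8,1.1,0,0,0,0, 0.58,-8,1.1,0,0,0,0, 0.58,-8,1.1,0,0,0,0, 0.58,-8,1.1,0,0,0,0, 0.58,-8,1.1,0,0,0,0]'|sed -n '2p;4p'
python3 -m creep '[0.58,-8,1.1,0,0,0,0, 0.58,-8,1.1,0,0,0,0, 0.58,-8,1.1,0,0,0,0, 0.58,-8,1.1,0,0,0,0, 0.58,-8,1.1,0,0,0,0]'|sed -n '2p;4p'
python3 -m creep '[0.58,-8,1.1,0,0,0,0, 0.58,-8,1.1,0,0,0,0, 0.58,-8,1.1,0,0,0,0, 0.58,-6,1,0,0,0,0, 0.58,0,0,0,0,0,0]'|sed -n '2p;4p'
python3 -m creep '[0.58,-0.3,4.2,0,0,0,0.109, 0.58,-0.3,4.2,0,0,0,0.109, 0.58,-0.3,4.2,0,0,0,0.109, 0.58,-0.3,4.2,0,0,0,0.109, 0.58,-0.3,4.2,0,0,0,0.109]'|sed -n '2p;4p'
python3 -m creep '[0.58,-0.3,4.2,0,0,0,0.109, 0.58,-0.3,4.2,0,0,0,0.109, 0.58,-0.3,4.2,0,0,0,0.109, 0.58,-0.3,4.2,0,0,0,0.11, 0.58,0,0,0,0,0,0]'|sed -n '2p;4p'
python3 - <<'E'
from h import *
look('8')
E
```

```text
eef_pos: [485.5, -104.8, 184.2]
wrist_force: [-0.1, -0.3, 0.2]
eef_pos: [506.7, -70.5, 184.2]
wrist_force: [-0.4, 0.2, -0.2]
eef_pos: [522.6, -44.6, 184.2]
wrist_force: [-0.3, -0.2, 0.4]
eef_pos: [510.4, -28.0, 183.9]
wrist_force: [-1.3, -0.7, 0.7]
eef_pos: [508.8, -11.1, 183.8]
wrist_force: [-0.5, 0.0, -0.3]
t14.80 [508.8 -11.1 183.8] heading -5.82 tilt [ 0.005 -0.004 -1.   ] F [-0.5  0.  -0.3] w 35.8
tcp rack [-133.6  -46.5] tumbler est rack [-94.9 -46.5]
scene [257 202  11   7  47] rack [ -19.1 -150.6]
scene [293 210  19  16 226] rack [-93.3 -46.8]
scene [289 246  13  12  92] rack [-19.   39.1]
scene [304 272  17  21 276] rack [ -4.  136.1]
side [291 213  20  14 216] rack [-88.1 -51.2]
side [253 227  19   5  62] rack [ 2.8 16.3]
side [238 236  23  21 187] rack [ 11.3 104. ]
```

Excellent: aligned. Push in about 96 mm, then retreat.

```bash
python3 -m creep '[0.58,-7,0,0,0,0,0, 0.58,-7,0,0,0,0,0, 0.58,-7,0,0,0,0,0, 0.58,-7,0,0,0,0,0, 0.58,-7,0,0,0,0,0]'|sed -n '2p;4p'
python3 -m creep '[0.58,-7,0,0,0,0,0, 0.58,-7,0,0,0,0,0, 0.58,-7,0,0,0,0,0, 0.58,-7,0,0,0,0,0, 0.58,-7,0,0,0,0,0]'|sed -n '2p;4p'
python3 -m creep '[0.58,-7,0,0,0,0,0, 0.58,-7,0,0,0,0,0, 0.58,-6,0,0,0,0,0, 0.58,-6,0,0,0,0,0, 0.58,0,0,0,0,0,0]'|sed -n '2p;4p'
python3 - <<'E'
from h import *
look('9')
E
python3 -m creep '[0.58,10,0,0,0,0,0, 0.58,30,0,0,0,0,0, 0.58,30,0,0,0,0,0, 1,30,0,-30,0,0,0, 1,0,0,-45,0,0,0]'|sed -n '2p;4p'
python3 -m creep '[1,0,0,-45,0,0,0, 1,0,0,-45,0,0,0, 1,0,0,0,0,0,0]'|sed -n '2p;4p'
python3 - <<'E'
from h import *
look('10');c,p,d=grab("wrist","wrist10");np.save("pics/c10.npy",c,allow_pickle=True)
a=np.hstack([cv2.resize(cv2.imread("pics/scene10.png")[150:320,210:360],(400,453)),cv2.resize(cv2.imread("pics/side10.png")[130:290,200:340],(396,453))])
cv2.imwrite("pics/c4.png",a)
E
```

```text
eef_pos: [544.5, -15.1, 184.0]
wrist_force: [-0.5, 0.6, 0.3]
eef_pos: [579.1, -18.5, 184.3]
wrist_force: [-0.5, 0.3, 0.1]
eef_pos: [605.2, -21.3, 184.7]
wrist_force: [0.6, -0.2, -0.5]
t16.40 [605.2 -21.3 184.7] heading -5.86 tilt [ 0.007 -0.005 -1.   ] F [ 0.6 -0.2 -0.5] w 36.1
tcp rack [-36.7 -46.8] tumbler est rack [  2.  -46.8]
scene [257 202  11   7  47] rack [ -19.1 -150.6]
scene [272 223  10  10  49] rack [-16.6 -55.9]
scene [289 246  13  12  92] rack [-19.   39.1]
scene [304 272  17  21 281] rack [ -4.  136.1]
side [253 227  20   6  63] rack [ 2.4 16.4]
side [238 236  23  21 168] rack [ 11.3 106.5]
eef_pos: [498.3, -9.5, 253.3]
wrist_force: [1.6, -0.3, -0.2]
eef_pos: [505.1, -10.3, 357.0]
wrist_force: [0.9, 0.5, 0.7]
t17.30 [505.1 -10.3 357. ] heading -5.84 tilt [ 0.02  -0.007 -1.   ] F [0.9 0.5 0.7] w -0.3
tcp rack [-137.5  -46.1] tumbler est rack [-98.8 -46. ]
scene [257 202  11   7  46] rack [ -19.3 -150.8]
scene [272 223  10  10  47] rack [-16.6 -56.4]
scene [289 246  13  12  92] rack [-19.   39.1]
scene [304 272  17  20 261] rack [ -4.8 135.6]
side [253 226  20   7  64] rack [ 2.7 16.3]
side [238 236  23  21 170] rack [ 11.5 106.2]
```

View pics/c4.png

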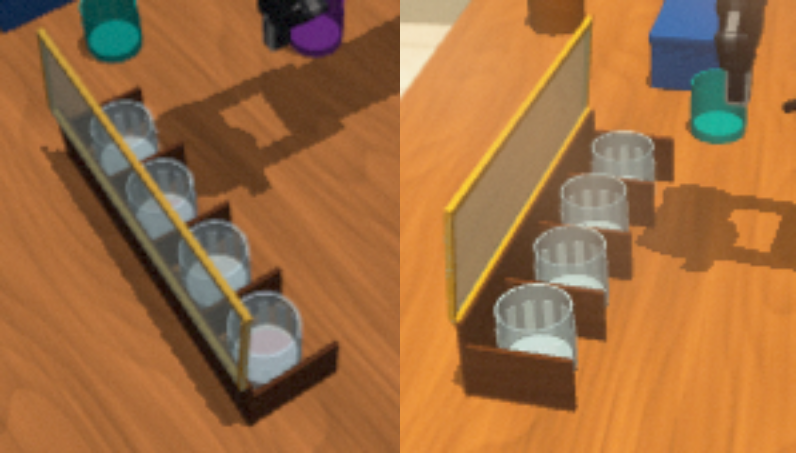

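All four tumblers stand upright inside the bays and the flap is open. I'm triangulating the flap's top-edge corners from this view: scene (302,269)/(226,162), side (218,203)/(267,137).

```bash
python3 - <<'E'
from h import *
for a,b in(((302.2,269.3),(217.7,203.5)),((225.8,162.4),(267.2,137.1))):
    X,r=tri([("scene1",a),("side1",b)]);k=rk(X);print(X.round(1),r,"rack",k,"angle",np.degrees(np.arctan2(X[2]-78,52-k[0])))
show();s,P,h,R=tool();print(R.T@np.array([0,0,-1]), s["joints"].round(2))
for tgt in((125,0,410),(125,0,330),(125,0,300)):
    w=O+tgt[0]*XH+tgt[1]*YH;print(tgt,w.round(1),(R.T@(np.r_[w,tgt[2]]-P)).round(1))
E
```

```text
[708.2 199.  186.5] [np.float64(1.7), np.float64(1.7)] rack [ 43.3 182.8] angle 85.41560582392488
[ 669.3 -166.4  183.9] [np.float64(0.8), np.float64(0.8)] rack [  41.8 -184.6] angle 84.4975206048097
t17.45 [503.2 -10.  348.2] heading -5.85 tilt [ 0.005 -0.004 -1.   ] F [ 0.4 -0.5 -1.3] w 0.1
[0.00521662 0.0039362  0.99997865] [-0.17 -0.2   1.95 -0.    1.39 -1.64]
(125, 0, 410) [770.8   8.8] [-264.6   45.7  -60.6]
(125, 0, 330) [770.8   8.8] [-264.2   46.1   19.4]
(125, 0, 300) [770.8   8.8] [-264.1   46.2   49.4]
```

```bash
python3 -m creep '[1,0,0,-28,0,0,0, 1,0,0,-28,0,0,0, 1,-40,7,0,0,0,0, 1,-40,7,0,0,0,0, 1,-40,7,0,0,0,0]'|sed -n '2p;4p'
python3 -m creep '[1,-40,7,0,0,0,0, 1,-40,7,0,0,0,0, 1,-40,7,0,0,0,0, 1,-24,4,0,0,0,0, 1,0,0,0,0,0,0]'|sed -n '2p;4p'
cat >> h.py <<'E'
def goto(x,z,y=0):
    s,P,h,R=tool();w=O+x*XH+y*YH;print("tcp rack",rk(P),P[2].round(1),"F",s["wrist_force"].round(1),"shift to",(x,z),(R.T@(np.r_[w,z]-P)).round(1))
E
python3 -c "
from h import *
show();goto(85,336)"
```

```text
eef_pos: [625.9, -1.1, 402.7]
wrist_force: [-0.2, -0.6, 0.4]
eef_pos: [772.6, 9.0, 400.8]
wrist_force: [-0.1, -0.0, 0.5]
t18.45 [772.6   9.  400.8] heading -5.84 tilt [-0.001 -0.004 -1.   ] F [-0.1 -0.   0.5] w 0.0
tcp rack [126.7   0.4] 400.8 F [-0.1 -0.   0.5] shift to (85, 336) [41.7 -0.2 64.8]
```

```bash
python3 -m creep '[1,0,0,33,0,0,0, 1,0,0,32,0,0,0, 1,25,0,0,0,0,0, 1,25,0,0,0,0,0, 1,5,0,0,0,0,0]'|sed -n '2p;4p'
python3 -m creep '[1,5,0,0,0,0,0, 1,6,0,0,0,0,0, 1,7,0,1,0,0,0, 1,7,0,1,0,0,0, 1,8,0,2,0,0,0]'|sed -n '2p;4p'
python3 -c "
from h import *
show();goto(18.3,323.5)"
```

```text
eef_pos: [713.8, 14.6, 337.5]
wrist_force: [0.0, -0.1, 0.3]
eef_pos: [683.9, 17.5, 337.7]
wrist_force: [2.0, -0.6, 2.6]
t19.45 [683.9  17.5 337.7] heading -5.86 tilt [ 0.008 -0.005 -1.   ] F [ 2.  -0.6  2.6] w 0.3
tcp rack [37.6 -0.2] 337.7 F [ 2.  -0.6  2.6] shift to (18.3, 323.5) [19.4  0.3 14. ]
```

```bash
python3 -m creep '[1,7,0,3,0,0,0, 1,7,0,3,0,0,0, 1,6,0,4,0,0,0, 1,6,0,4,0,0,0, 1,6,0,5,0,0,0]'|sed -n '2p;4p'
python3 -m creep '[1,5,0,5,0,0,0, 1,5,0,6,0,0,0, 1,4,0,6,0,0,0, 1,4,0,6,0,0,0, 1,0,0,0,0,0,0]'|sed -n '2p;4p'
python3 -c "
from h import *
show();goto(-20,270.7)"
```

```text
eef_pos: [651.6, 20.8, 317.1]
wrist_force: [-0.0, -0.7, 3.0]
eef_pos: [633.5, 22.6, 292.5]
wrist_force: [-0.1, -0.2, 1.1]
t20.45 [633.5  22.6 292.5] heading -5.85 tilt [ 0.003 -0.004 -1.   ] F [-0.1 -0.2  1.1] w 0.3
tcp rack [-13.   -0.3] 292.5 F [-0.1 -0.2  1.1] shift to (-20, 270.7) [ 7.   0.4 21.8]
```

```bash
python3 -m creep '[1,3,0,7,0,0,0, 1,2,0,7,0,0,0, 1,2,0,7,0,0,0, 1,1,0,5,0,0,0, 1,1,0,5,0,0,0]'|sed -n '2p;4p'
python3 -m creep '[1,0,0,3,0,0,0, 1,0,0,1,0,0,0, 1,0,0,0,0,0,0]'|sed -n '2p;4p'
python3 -c "
from h import *
show();goto(-22,256)"
```

```text
eef_pos: [625.3, 23.3, 262.6]
wrist_force: [-0.8, 0.5, 1.0]
eef_pos: [625.6, 23.2, 259.1]
wrist_force: [-0.8, -0.5, 1.0]
t21.25 [625.6  23.2 259.1] heading -5.85 tilt [ 0.006 -0.005 -1.   ] F [-0.8 -0.5  1. ] w 0.2
tcp rack [-20.9  -0.4] 259.1 F [-0.8 -0.5  1. ] shift to (-22, 256) [1.1 0.4 3.1]
```

Press down in small steps until the stop shows.

```bash
for i in 1; do python3 -m creep '[1,0,0,1,0,0,0, 1,0,0,1,0,0,0, 1,0,0,0,0,0,0]'|sed -n '2p;4p'; done
python3 -m creep '[1,0,0,1,0,0,0, 1,0,0,0,0,0,0]'|sed -n '2p;4p'
python3 -m creep '[1,0,0,1,0,0,0, 1,0,0,0,0,0,0]'|sed -n '2p;4p'
```

```text
eef_pos: [625.8, 23.2, 257.5]
wrist_force: [0.3, -0.3, 0.6]
eef_pos: [625.7, 23.2, 256.5]
wrist_force: [0.4, -0.0, 1.0]
eef_pos: [625.8, 23.2, 256.5]
wrist_force: [-2.7, -0.1, 5.6]
```

```bash
python3 -m creep '[1,0,0,1,0,0,0, 1,0,0,0,0,0,0]'|sed -n '2p;4p'
python3 -m creep '[1,0,0,1,0,0,0, 1,0,0,0,0,0,0]'|sed -n '2p;4p'
```

```text
eef_pos: [625.9, 23.2, 256.4]
wrist_force: [-5.2, -0.2, 9.2]
eef_pos: [626.0, 23.2, 256.4]
wrist_force: [-6.9, -0.4, 14.4]
```

```bash
python3 -m creep '[1,0,0,-5,0,0,0, 1,0,0,-20,0,0,0, 1,0,0,-45,0,0,0, 1,0,0,-45,0,0,0, 1,0,0,-45,0,0,0]'|sed -n '2p;4p'
python3 -m creep '[1,0,0,0,0,0,0, 1,0,0,0,0,0,0]'|sed -n '2p;4p'
python3 - <<'E'
from h import *
look('11')
L={}
for n in("scene","side"):
    p=np.load(f"pics/{n}11.npz")['p'];h=cv2.cvtColor(p,cv2.COLOR_RGB2HSV).astype(int)
    m=((h[...,0]>20)&(h[...,0]<33)&(h[...,1]>140)&(h[...,2]>90)).astype(np.uint8);m[:120]=0
    N,l,st,ce=cv2.connectedComponentsWithStats(m)
    for i in range(1,N):
        if st[i,4]>30:
            ys,xs=np.nonzero(l==i);pts=np.c_[xs,ys]
            lo,hi=pts[ys==ys.min()].mean(0),pts[ys==ys.max()].mean(0)
            print(n,st[i],lo.round(1),hi.round(1),[ (rk(w),) for w in plane(cams(n+"1"),[lo,hi],81)])
E
```

```text
eef_pos: [624.4, 24.0, 414.3]
wrist_force: [1.0, -0.1, 0.3]
eef_pos: [625.0, 23.9, 415.1]
wrist_force: [0.3, 0.0, -0.7]
t23.05 [625.   23.9 415.1] heading -5.85 tilt [ 0.009 -0.005 -1.   ] F [ 0.3  0.  -0.7] w 0.3
tcp rack [-21.7   0.2] tumbler est rack [17.   0.2]
scene [234 177  48  27 343] rack [ -46.9 -204.4]
scene [248 201  20  24 212] rack [  -1.5 -148. ]
scene [268 210  23  16  64] rack [-46.4 -79.3]
scene [261 223  22  17 243] rack [  2.1 -57.1]
scene [285 227  52  50 569] rack [-56.5  71.3]
scene [280 245  23  20 314] rack [-1.4 38.8]
scene [297 271  24  21 293] rack [1.000e-01 1.274e+02]
side [ 223  170   71   77 2436] rack [ 34.7 -59.8]
side [239 249  22   8 114] rack [  5.1 115.1]
scene [297 216  44  64 135] [297. 216.] [325. 279.] [(array([-55. ,  -6.5]),), (array([-13.5, 182.4]),)]
scene [262 238  40  57  81] [262.5 238. ] [300.5 294. ] [(array([51.7,  3.9]),), (array([ 52.4, 182.4]),)]
side [219 203  67  46 214] [284.5 203. ] [263. 248.] [(array([-54. ,  -7.7]),), (array([-52.2, 180.8]),)]
```

```bash
python3 -c "
from cell import env
print(env.job_done())"
```

```text
the job is handed in; nothing more can be done
None
```

I slid both clear tumblers upright into their marked bays and then pressed the glass flap down to its stop. I handed the job in at about 23 s; no verdict came back.

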